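# Restart the tripped kettle from its control station

### The job

The stirred kettle's breaker has tripped; restart it from the grey control station on the bench. Push the popped-out yellow breaker cap all the way in so that it stays, then press down the raised, white-marked end of the black mains rocker until it has flipped fully over, and only then press the green start button well in and let it come back up. Leave the red stop button unpressed, and leave the brass weight, the beaker and the jar standing where they are.

Things in the scene. Friction and masses are not known exactly. Their poses are not given: they have to be found in the camera images.
- console: Fixed grey control box, 220 (x) x 190 (y) x 70 mm high. Origin: centre of its underside; x points away from the robot. Four modules on 62 mm square plates lie square on its top, at x = -65 and +10, y = -37.5 and +37.5 mm in its frame; which module is in which place varies between starts. Behind them (x over 48 mm) is a bare ledge.
- breaker_top (a point): Centre of the top of the breaker's yellow cap (26 mm across, white stem below, black 42 mm collar round it). Popped out it is 32 mm above the box's top, pushed home 24 mm. The point moves with the cap; push straight down.
- breaker (a joint): How far the breaker is pushed in: 0 to 2 mm at the start (popped out), 8 mm (0.008) fully in. No spring: it slides down against about 3 N of friction and stays where it is left.
- rocker_pad (a point): Where to press: on top of the far (console +x) half, 22 mm beyond the pivot, by the white bar. Black rocker 62 mm long (console x), 32 wide, a shallow V with the pivot at its middle. Off: far half slopes up 17 degrees, near half level, this point 28 mm above the box's top. On: far half level, this point 22 mm above it, near half up: keep the fingertips off the near half.
- rocker (a joint): Angle of the rocker: 0 to 0.03 rad at the start (off, far end raised), 0.30 rad fully on. It stays where it is left; pressing at the point above takes about 2.5 N.
- green_top (a point): Centre of the top of the green start button (30 mm across, steel 42 mm collar round it). Released it is 24 mm above the box's top, fully in 18 mm. Press straight down.
- green (a joint): How far the green button is pressed in: 0 released, 0.006 m fully in. Springs back; 1.5 N starts it moving, 5 N is fully in.
- red_top (a point): Centre of the top of the red stop button, shaped and sprung like the green one. Not to be pressed.
- red (a joint): How far the red stop button is pressed in: 0 released, 0.006 m fully in.
- weight_center (a point): Centre of a loose brass weight, 24 mm across and 36 mm high, standing on the bare ledge of the station. To be left alone.
- beaker_center (a point): Centre of a loose glass beaker, 68 mm across and 90 mm high, on the bench to the left (+y) of the station. To be left alone.
- jar_center (a point): Centre of a loose amber jar with a white cap, 56 mm across and 75 mm high, on the bench to the right (-y) of the station. To be left alone.

How it is judged:
On the way, in this order (a step that is already met when the one before it is completed fails the run):
1. the yellow breaker is pushed in (at least 6.5 of 8 mm) (value of joint breaker above 0.0065 m), for 0.2 s.
2. the mains rocker is flipped on (at least 0.24 of 0.30 rad) (value of joint rocker above 0.24 rad), for 0.2 s.
3. the green start button is pressed (at least 4 of 6 mm) (value of joint green above 0.004 m), for 0.05 s.
At the end, for the whole second after the job is handed in: the breaker is in by at least 6.5 mm, the rocker is on by at least 0.24 rad, the green and red buttons are up (less than 1.5 mm in), and the weight, beaker and jar are within 20 mm of where they began (value of joint breaker above 0.0065 m and value of joint rocker above 0.24 rad and value of joint each of green, red below 0.0015 m and distance of each of weight_center, beaker_center, jar_center from where it was at the start of the episode below 0.02 m); the robot touches nothing.
It fails at once if the red stop button is pressed by more than 2 mm (value of joint red above 0.002 m).
It fails at once if the rocker is flipped (beyond 0.15 rad) before the breaker is in (value of joint rocker above 0.15 rad and value of joint breaker below 0.006 m).
It fails at once if the green button is pressed (beyond 2.5 mm) before the breaker is in and the rocker on (value of joint green above 0.0025 m and (value of joint breaker below 0.006 m or value of joint rocker below 0.22 rad)).
It fails at once if the brass weight, the beaker or the jar moved more than 20 mm from its start (knocked, lifted or carried) (distance of any of weight_center, beaker_center, jar_center from where it was at the start of the episode above 0.02 m).
It also fails if it takes over 42 s, if anything falls off the work surface, if the arm or the gripper's body presses on something with over 40 N, if the wrist force passes 120 N, or if a joint passes its speed limit or range.

### The arm

A 6-joint arm with a two-finger parallel gripper is mounted at the origin on the work surface. World frame = base frame: x ahead of the robot, y to its left, z up, the work surface at z = 0. Lengths are in m, angles in rad, forces in N, time in s.
With the tool pointing down it reaches from about 0.225 to 0.875 m from the base axis. Payload 3.4 kg.
Tool frame: the origin (TCP) lies between the finger pads; the fingertips stand 25 mm ahead of it and the grasp point (between the pads) lies 6 mm ahead of it (manip.tips_ahead is the distance from the TCP to the fingertips, in m); z points along the fingers, x is the direction in which the jaws open and shut, and the axes are right-handed (so a half turn about z gives the same grasp; the last joint's range is limited). The gripper opens to 85 mm and grips with 20 to 120 N. Pads are 22 mm wide; open, the fingers measure 114 mm over their backs; the gripper's body (76 mm by 85 mm) begins 54 mm behind the grasp point. The pads swing forward as they close: fully open they stand 13 mm farther back than shut.
Start: joints at [1.222, 0.276, 1.505, -0, 1.361, -0.121], TCP at [0.13, 0.56, 0.217] pointing down, gripper open.
Joint ranges: [-2.89, 2.89], [-0.75, 2.08], [0.22, 2.7], [-1.18, 4.32], [0.11, 2.71], [-2.7, 2.7]. Speed limits (rad/s): [2.57, 2.57, 3.14, 3.14, 3.14, 3.14].

### API

Orientations are given as a unit quaternion [w, x, y, z].
In Python, from rig import manip gives the robot as it stands. The module is installed in compiled form; this text tells all that it offers.
- The arm moves only by the tool send_rows, never from a script. Its argument "plan" is a list of rows, each an object with "linear": the shift along the tool's x, y, z in m, a list of three; "delta_rot": the turn, a rotation vector about the tool's x, y, z in degrees, a list of three; "fingers": the finger opening in m, from 0 to 0.0854. A call has 1 to 12 rows; each row shifts and turns the pose as measured when the row begins, along the tool's axes as they then stand; what a row does not reach is not made up. A row lasts 1/12 s, in which the tool goes at most 41.7 mm and 7.16 degrees, less where a joint would pass 70% of its speed; a pose out of reach is approached as far as the arm can. A call with a gripper value outside its range is refused whole. The fingers move at their own pace and stop on an object; "force" is the grip in N (left out, the last holds). Time passes only in rows, so rows that do not move let the fingers close. It gives the time, the measured TCP pose, the force and the opening at its end, in the units of the state.
- manip.get_state(): the state, without advancing time (a new reading comes with each control period).
- manip.get_image(name): name is "side" or "top" or "wrist"; returns the picture (420x560x3 uint8, red, green, blue); there is no depth.
- manip.camera_info(name): a dict with "K" (3x3 intrinsics, pixels), "rvec" (rotation vector, rad) and "tvec" (3), from world to camera coordinates, as OpenCV has them. Camera axes: x right, y down, z forward; pixel columns grow to the right and rows downward; lengths in m; the calibration is good to about 2 mm. A picture is of the moment at which its call begins: read the wrist's pose just before it. camera_info takes no time and is no camera call; for the wrist camera it gives the pose at the moment of the call.
- manip.sign_off(): hands the job in, once; it reports no verdict.
Trained networks look in the newest picture that a camera, given by its name, has taken for a name from the list of things; names that differ only in an ending like _2 or _b are one class to them, and where a whole thing is asked for, a point or a joint stands for the part that bears it (a point fixed in the world has none). Each returns a list of dicts, best first, with "p" (0 to 1); they miss things now and then, are a little off and sometimes report something else, mostly with a low value. They report only what shows in the picture. A call takes as long as a camera call.
- manip.find_in(thing, camera): "extent" ([left, top, right, bottom] in pixels, round what is visible of it).
- manip.masks_of(thing, camera): "pixels" (420x560 bool, what is visible of it) and "extent" ([left, top, right, bottom] in pixels, round what is visible of it).
The state is a dict: "clock": time; "qpos": joint angles; "qd": joint speeds; "effort": joint torques, N m; "position": TCP position; "ee_rot": TCP orientation; "contact_force": force on the tool from outside, world axes, zero at the start; "moment": the same for the moment, N m; "width": finger opening in m.
Only numpy, scipy, OpenCV 4.12 (cv2) and the standard library are available. Lean on these libraries where they do the work, as an engineer would, in place of code of your own. Each camera call takes 0.05 s, during which the arm holds its last target. There are 200 camera calls.

## Working session

There is one attempt and no reset: what is moved stays moved. The work goes in short steps, Python scripts to look and compute and a tool call to move; the robot and the scene stay as the last step left them, time stands still between calls to the robot, and variables do not carry over. Pictures are saved under pics/ and viewed, about 8 in all and at most 12, crops included, and the job is handed in when it is done.

Besides the shell and the picture viewer there is one more tool, called after "Call:" as name(argument=value, ...) on one line, values as JSON. send_rows: Moves the arm, as the interface text tells. Its arguments: {"type":"object","properties":{"plan":{"type":"array","items":{"type":"object","properties":{"linear":{"type":"array","items":{"type":"number"}},"delta_rot":{"type":"array","items":{"type":"number"}},"fingers":{"type":"number"}}}},"force":{"type":"number"}},"required":["plan"]}

```bash
mkdir -p pics; cat > h.py <<'E'
import numpy as np, cv2
from rig import manip
def cam(n):
    c=manip.camera_info(n); return np.array(c["K"],float),cv2.Rodrigues(np.array(c["rvec"],float))[0],np.array(c["tvec"],float).ravel()
def proj(n,P):
    K,R,t=cam(n); q=(np.atleast_2d(P)@R.T+t)@K.T; return q[:,:2]/q[:,2:]
def onz(n,uv,z):
    K,R,t=cam(n); d=R.T@np.linalg.solve(K,[*uv,1]); o=-R.T@t; return o+d*(z-o[2])/d[2]
def tri(obs):
    A=np.zeros((3,3));b=np.zeros(3)
    for n,uv in obs:
        K,R,t=cam(n); d=R.T@np.linalg.solve(K,[*uv,1]); d/=np.linalg.norm(d); M=np.eye(3)-np.outer(d,d); A+=M;b+=M@(-R.T@t)
    return np.linalg.solve(A,b)
def save(n,f):
    im=manip.get_image(n); cv2.imwrite("pics/"+f,im[:,:,::-1]); return im
E
python3 - <<'E'
from h import *
print(manip.get_state()); print(manip.tips_ahead)
a=save("top","top0.png"); b=save("side","side0.png")
cv2.imwrite("pics/both0.png",cv2.resize(np.vstack([a,b])[:,:,::-1],(400,600)))
for n in("top","side"):
    K,R,t=cam(n); print(n,K[0,0],-R.T@t)
    for th in("console","breaker_top","rocker_pad","green_top","red_top","weight_center","beaker_center","jar_center"):
        print(n,th,[(np.round(d["extent"]).tolist(),round(d["p"],2)) for d in manip.find_in(th,n)[:2]])
E
```

```text
{'clock': 0.0, 'qpos': array([ 1.22198126e+00,  2.76594415e-01,  1.50613392e+00, -1.24790427e-06,
        1.36071711e+00, -1.21018604e-01]), 'qd': array([ 1.35242531e-03, -4.96829765e-05,  2.74140492e-03, -1.45320218e-03,
        8.41298859e-04, -1.53202762e-04]), 'effort': array([-1.58687097e-03, -4.16769791e+01, -2.45806271e+01, -4.66463280e-04,
        1.09372748e-02,  3.81266568e-05]), 'position': array([0.12967594, 0.55961051, 0.21633977]), 'ee_rot': array([ 4.85115788e-04,  7.82888930e-01,  6.22160803e-01, -7.89223590e-04]), 'contact_force': array([0.20724246, 0.43250012, 0.13159267]), 'moment': array([-0.01347468, -0.00276466, -0.03628674]), 'width': 0.08509453993216387}
0.025
top 415.4538362870784 [0.4727446  0.06291112 0.90343796]
top console [([302.0, 177.0, 418.0, 304.0], 0.66), ([426.0, 230.0, 467.0, 254.0], 0.37)]
top breaker_top []
top rocker_pad [([370.0, 213.0, 393.0, 248.0], 0.86), ([349.0, 268.0, 361.0, 284.0], 0.61)]
top green_top [([337.0, 230.0, 350.0, 244.0], 0.75), ([373.0, 216.0, 392.0, 248.0], 0.42)]
top red_top [([384.0, 258.0, 401.0, 278.0], 0.63), ([430.0, 230.0, 466.0, 255.0], 0.55)]
top weight_center []
top beaker_center [([426.0, 233.0, 466.0, 253.0], 0.65)]
top jar_center [([430.0, 232.0, 464.0, 254.0], 0.91)]
side 443.4500986887689 [ 0.29333766 -0.49275128  0.5228246 ]
side console [([278.0, 256.0, 302.0, 273.0], 0.71), ([200.0, 231.0, 400.0, 408.0], 0.63)]
side breaker_top [([238.0, 274.0, 257.0, 295.0], 0.54)]
side rocker_pad [([299.0, 277.0, 348.0, 315.0], 0.56), ([276.0, 254.0, 300.0, 273.0], 0.43)]
side green_top [([281.0, 257.0, 302.0, 272.0], 0.56)]
side red_top [([270.0, 314.0, 295.0, 336.0], 0.71)]
side weight_center [([364.0, 264.0, 381.0, 290.0], 0.6)]
side beaker_center [([164.0, 215.0, 204.0, 277.0], 0.63), ([238.0, 276.0, 256.0, 294.0], 0.27)]
side jar_center [([349.0, 384.0, 403.0, 419.0], 0.9)]
```

View pics/top0.png

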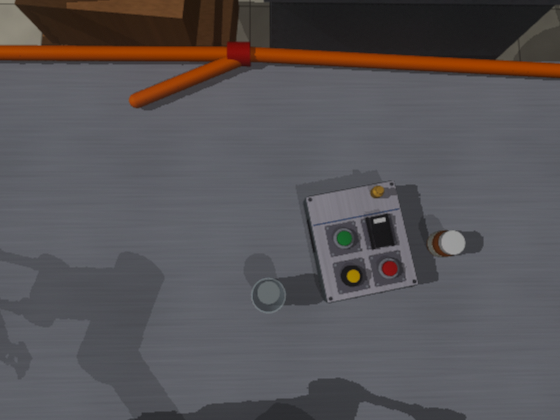

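View pics/side0.png

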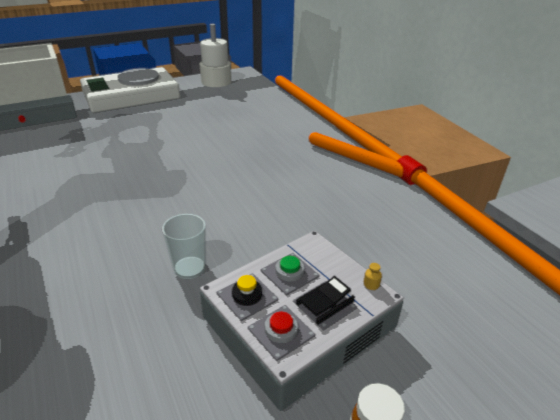

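The top view (image up = world +x) shows green at (344,238), rocker at (380,231), yellow at (353,276), red at (389,268) and the weight at (377,191) on the ledge. The side view agrees: yellow (247,284), green (290,264), red (282,322). Next I'll fit the console pose.

```bash
cat > fit.py <<'E'
from h import *
from scipy.optimize import least_squares
M={"y":(-.065,.0375,.102),"g":(.010,.0375,.094),"r":(-.065,-.0375,.094)}
seed={"top":{"y":(353,276),"g":(344,238),"r":(389.5,268)},"side":{"y":(247,281),"g":(290,263),"r":(282,321)}}
def blob(im,c,s):
    h=cv2.cvtColor(im,cv2.COLOR_RGB2HSV); H,S,V=[h[:,:,i].astype(int) for i in range(3)]
    m=(S>150)&(V>60)&({"y":(H>18)&(H<35),"g":(H>45)&(H<85),"r":(H<8)|(H>172)}[c])
    n,l,st,ce=cv2.connectedComponentsWithStats(m.astype(np.uint8))
    i=min(range(1,n),key=lambda i:np.hypot(*(ce[i]-s)) if st[i,4]>15 else 1e9); return ce[i],st[i]
obs={}
for n in seed:
    im=cv2.imread(f"pics/{n}0.png")[:,:,::-1].copy()
    for c in M:
        ce,st=blob(im,c,seed[n][c]); print(n,c,ce.round(1),st); obs[n,c]=ce
def W(p,P):
    c,s=np.cos(p[2]),np.sin(p[2]); P=np.array(P); return np.array([p[0]+c*P[0]-s*P[1],p[1]+s*P[0]+c*P[1],P[2]])
def top(c):  # blobs include cap's side: aim a little below the top
    x,y,z=M[c]; return (x,y,z-.003)
def fit(ks):
    r=least_squares(lambda p:np.concatenate([proj(n,W(p,top(c)))[0]-obs[n,c] for n,c in ks]),[.5,-.15,.1]); return r.x,r.fun.round(1)
for sel in (list(obs),[k for k in obs if k[0]=="top"],[k for k in obs if k[0]=="side"]):
    p,f=fit(sel); print(p,f)
p,_=fit(list(obs)); np.save("p.npy",p)
for n in seed:
    im=cv2.imread(f"pics/{n}0.png")
    for P in [(sx*.11,sy*.095,.07) for sx in(1,-1) for sy in(1,-1)]+list(M.values())+[(.032,-.0375,.098)]:
        u=proj(n,W(p,P))[0]; cv2.circle(im,tuple(int(round(v*4)) for v in u),6,(255,0,255),-1,shift=2)
    a=(280,170,440,310) if n=="top" else (190,215,410,400)
    im=cv2.resize(im[a[1]:a[3],a[0]:a[2]],None,fx=2.5,fy=2.5,interpolation=cv2.INTER_CUBIC)
    im=cv2.resize(im,(400,int(400*im.shape[0]/im.shape[1]))); globals()[n]=im
h=max(top_.shape[0] for top_ in (globals()["top"],side))
cv2.imwrite("pics/ov.png",np.hstack([cv2.copyMakeBorder(i,0,h-i.shape[0],0,0,0) for i in (globals()["top"],side)]))
for P,k in (((-.065,.0375,.102),"yellow"),((.032,-.0375,.098),"pad"),((.01,.0375,.094),"green")): print(k,W(p,P))
s=manip.get_state(); from scipy.spatial.transform import Rotation as Ro
w,x,y,z=s["ee_rot"]; print(Ro.from_quat([x,y,z,w]).as_matrix().round(3))
print("weight on z=.106",onz("top",(377,191),.095))
E
python3 fit.py
```

```text
top y [352.9 275.6] [346 269  14  14 154]
top g [343.8 237.8] [337 231  15  14 155]
top r [389.3 267.9] [382 261  15  15 175]
side y [246.4 282.8] [237 275  20  16 260]
side g [289.9 263.9] [281 256  19  17 265]
side r [281.  322.1] [270 311  23  23 409]
[ 0.52603    -0.12802161  0.18579185] [ 0.8  0.5  0.9  0.4  0.9  0.6  0.  -1.  -0.  -0.9  0.2 -0.9]
[ 0.52706556 -0.12621363  0.18909664] [ 0. -0. -0. -0.  0.  0.]
[ 0.52518525 -0.12953594  0.1842559 ] [-0.1 -0.2  0.  -0.1  0.1  0.2]
yellow [ 0.45522145 -0.10317409  0.102     ]
pad [ 0.56440647 -0.15896505  0.098     ]
green [ 0.52893072 -0.08931973  0.094     ]
[[ 0.226  0.974  0.   ]
 [ 0.974 -0.226  0.   ]
 [ 0.     0.    -1.   ]]
weight on z=.106 [ 0.62232096 -0.15572681  0.095     ]
```

View pics/ov.png

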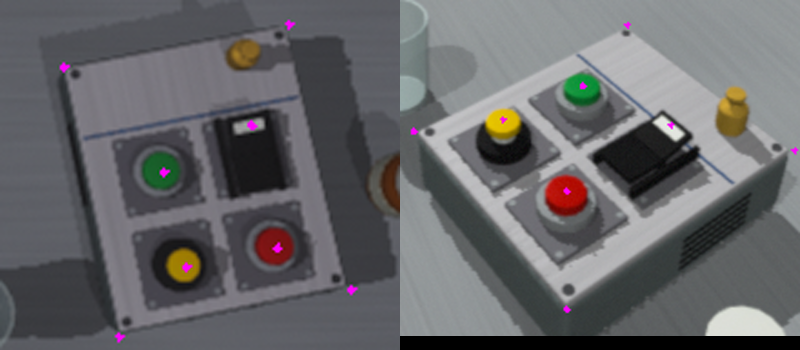

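The overlay confirms the fit: projected points fall on the caps and the rocker's white bar, and the weight at about (0.622,-0.156) is clear. I'm now moving above yellow with the fingers shut.

Call:
send_rows(plan=[{"linear":[-0.027,0.022,0],"delta_rot":[0,0,0],"fingers":0},{"linear":[-0.027,0.022,0],"delta_rot":[0,0,0],"fingers":0},{"linear":[-0.027,0.022,0],"delta_rot":[0,0,0],"fingers":0},{"linear":[-0.027,0.022,0],"delta_rot":[0,0,0],"fingers":0},{"linear":[-0.027,0.022,0],"delta_rot":[0,0,0],"fingers":0},{"linear":[-0.027,0.022,0],"delta_rot":[0,0,0],"fingers":0},{"linear":[-0.027,0.022,0],"delta_rot":[0,0,0],"fingers":0},{"linear":[-0.027,0.022,0],"delta_rot":[0,0,0],"fingers":0},{"linear":[-0.027,0.022,0],"delta_rot":[0,0,0],"fingers":0},{"linear":[-0.027,0.022,0],"delta_rot":[0,0,0],"fingers":0},{"linear":[-0.027,0.022,0],"delta_rot":[0,0,0],"fingers":0},{"linear":[-0.027,0.022,0],"delta_rot":[0,0,0],"fingers":0}])

```text
clock: 1.9
position: [0.3194, 0.1777, 0.2157]
ee_rot: [-0.001, 0.778, 0.628, 0.005]
contact_force: [1.1, 0.3, -0.4]
width: 0.0001
```

Call:
send_rows(plan=[{"linear":[-0.027,0.022,0],"delta_rot":[0,0,0],"fingers":0},{"linear":[-0.027,0.022,0],"delta_rot":[0,0,0],"fingers":0},{"linear":[-0.027,0.022,0],"delta_rot":[0,0,0],"fingers":0},{"linear":[-0.027,0.022,0],"delta_rot":[0,0,0],"fingers":0},{"linear":[-0.027,0.022,0],"delta_rot":[0,0,0],"fingers":0},{"linear":[-0.027,0.022,0],"delta_rot":[0,0,0],"fingers":0},{"linear":[0,0,0],"delta_rot":[0,0,-6],"fingers":0},{"linear":[0,0,0],"delta_rot":[0,0,-6],"fingers":0},{"linear":[0,0,0],"delta_rot":[0,0,-6],"fingers":0},{"linear":[0,0,0],"delta_rot":[0,0,-6],"fingers":0},{"linear":[0,0,0],"delta_rot":[0,0,0],"fingers":0}])

```text
clock: 2.82
position: [0.4219, -0.0291, 0.2177]
ee_rot: [0.005, 0.629, 0.777, 0.007]
contact_force: [0.3, 0.4, 0.4]
width: -0.0002
```

```bash
cat > go.py <<'E'
# prints tool-frame shift and turn from the current pose to above each target
from h import *
from scipy.spatial.transform import Rotation as Ro
import sys
def report():
    s=manip.get_state(); w,x,y,z=s["ee_rot"]; R=Ro.from_quat([x,y,z,w]).as_matrix(); p=np.load("p.npy")
    print("t",round(s["clock"],2),"pos",s["position"].round(4),"F",s["contact_force"].round(2),"w",round(s["width"],4),"tip z",(s["position"]+.025*R[:,2]).round(4)[2])
    a=p[2]; c,sn=np.cos(a),np.sin(a)
    Rt=np.column_stack([[-sn,c,0],[c,sn,0],[0,0,-1]])
    print("turn deg",np.degrees(Ro.from_matrix(R.T@Rt).as_rotvec()).round(2))
    for k,P in dict(yellow=(-.065,.0375,.102),pad=(.032,-.0375,.098),green=(.01,.0375,.094)).items():
        g=np.array([p[0]+c*P[0]-sn*P[1],p[1]+sn*P[0]+c*P[1],P[2]])
        print(k,"tip->target (tool)",(R.T@(g-s["position"])-[0,0,.025]).round(4))
    return s
if __name__=="__main__": report()
E
python3 go.py
```

```text
t 2.82 pos [ 0.4219 -0.0291  0.2177] F [0.31 0.43 0.36] w -0.0002 tip z 0.1927
turn deg [ 1.01 -0.04  1.41]
yellow tip->target (tool) [-0.0794  0.0151  0.0909]
pad tip->target (tool) [-0.1568  0.1102  0.0965]
green tip->target (tool) [-0.0813  0.0899  0.1002]
```

Call:
send_rows(plan=[{"linear":[-0.027,0.005,0],"delta_rot":[1.0,0,1.4],"fingers":0},{"linear":[-0.027,0.005,0.01],"delta_rot":[0,0,0],"fingers":0},{"linear":[-0.025,0.005,0.02],"delta_rot":[0,0,0],"fingers":0},{"linear":[0,0,0.02],"delta_rot":[0,0,0],"fingers":0},{"linear":[0,0,0.01],"delta_rot":[0,0,0],"fingers":0},{"linear":[0,0,0],"delta_rot":[0,0,0],"fingers":0}])

```text
clock: 3.32
position: [0.455, -0.107, 0.1578]
ee_rot: [0.003, 0.644, 0.765, 0.002]
contact_force: [-0.7, 0.0, -0.3]
width: -0.0001
```

```bash
python3 - <<'E'
from go import *
report(); im=save("side","s1.png"); s=save("wrist","w1.png")
cv2.imwrite("pics/sw1.png",np.hstack([cv2.resize(im[180:390,150:430],(400,300)),cv2.resize(s,(400,300))])[:,:,::-1])
E
```

```text
t 3.32 pos [ 0.455  -0.107   0.1578] F [-0.66  0.04 -0.34] w -0.0001 tip z 0.1328
turn deg [ 0.37  0.15 -0.89]
yellow tip->target (tool) [0.0039 0.0005 0.0308]
pad tip->target (tool) [-0.0696  0.0987  0.0356]
green tip->target (tool) [0.0051 0.0755 0.0393]
```

View pics/sw1.png

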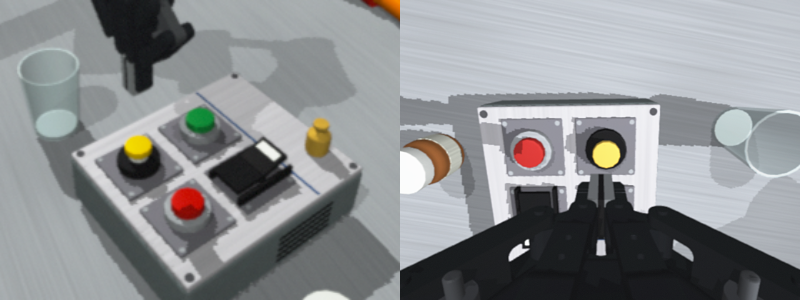

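The tips hover over the yellow cap: in the wrist picture the cap is just in front of the tips, and the side view shows them directly above it. Descending.

Call:
send_rows(plan=[{"linear":[0.004,0.0005,0.005],"delta_rot":[0.4,0,-0.9],"fingers":0},{"linear":[0,0,0.006],"delta_rot":[0,0,0],"fingers":0},{"linear":[0,0,0.006],"delta_rot":[0,0,0],"fingers":0},{"linear":[0,0,0.006],"delta_rot":[0,0,0],"fingers":0},{"linear":[0,0,0],"delta_rot":[0,0,0],"fingers":0}])

```text
clock: 3.83
position: [0.4573, -0.1014, 0.1379]
ee_rot: [0.005, 0.637, 0.771, 0.0]
contact_force: [-0.4, 1.1, 0.1]
width: 0.0
```

```bash
python3 go.py
```

```text
t 3.83 pos [ 0.4573 -0.1014  0.1379] F [-0.41  1.06  0.06] w 0.0 tip z 0.1129
turn deg [0.39 0.39 0.2 ]
yellow tip->target (tool) [-0.0011 -0.0026  0.0109]
pad tip->target (tool) [-0.0764  0.0941  0.0161]
green tip->target (tool) [-0.0013  0.0723  0.0194]
```

Call:
send_rows(plan=[{"linear":[0,0,0.004],"delta_rot":[0,0,0],"fingers":0},{"linear":[0,0,0.004],"delta_rot":[0,0,0],"fingers":0},{"linear":[0,0,0.002],"delta_rot":[0,0,0],"fingers":0}])

```text
clock: 4.08
position: [0.4577, -0.1012, 0.1274]
ee_rot: [0.005, 0.637, 0.771, 0.001]
contact_force: [0.7, -0.9, -0.4]
width: -0.0002
```

```bash
python3 - <<'E'
from go import *
report(); save("side","s2.png")
p=proj("side",[manip.get_state()["position"]-[0,0,.025]]);print(p)
E
```

```text
t 4.08 pos [ 0.4577 -0.1012  0.1274] F [ 0.71 -0.87 -0.42] w -0.0002 tip z 0.1024
turn deg [0.45 0.43 0.22]
yellow tip->target (tool) [-0.0012 -0.003   0.0004]
pad tip->target (tool) [-0.0766  0.0937  0.0057]
green tip->target (tool) [-0.0015  0.072   0.009 ]
[[247.17235737 278.57320427]]
```

Call:
send_rows(plan=[{"linear":[-0.001,-0.002,0.002],"delta_rot":[0,0,0],"fingers":0},{"linear":[0,-0.001,0.002],"delta_rot":[0,0,0],"fingers":0}])

```text
clock: 4.3
position: [0.4549, -0.103, 0.123]
ee_rot: [0.005, 0.637, 0.771, 0.001]
contact_force: [0.5, 0.4, 0.3]
width: -0.0002
```

Call:
send_rows(plan=[{"linear":[0,0,0.002],"delta_rot":[0,0,0],"fingers":0},{"linear":[0,0,0.002],"delta_rot":[0,0,0],"fingers":0}])

```text
clock: 4.47
position: [0.4547, -0.1033, 0.1187]
ee_rot: [0.005, 0.637, 0.771, 0.001]
contact_force: [-0.2, 0.3, -0.2]
width: -0.0001
```

Call:
send_rows(plan=[{"linear":[0,0,0.001],"delta_rot":[0,0,0],"fingers":0},{"linear":[0,0,0.001],"delta_rot":[0,0,0],"fingers":0}])

```text
clock: 4.63
position: [0.4546, -0.1034, 0.1163]
ee_rot: [0.005, 0.637, 0.771, 0.001]
contact_force: [0.2, -0.4, 0.8]
width: 0.0
```

```bash
python3 - <<'E'
from go import *
s=report(); im=save("side","s3.png"); w=save("wrist","w3.png")
t=proj("side",[s["position"]-[0,0,.025]])[0]; print(t)
cv2.circle(im,tuple(int(v) for v in t),1,(255,0,255),-1)
cv2.imwrite("pics/sw3.png",np.hstack([cv2.resize(im[220:340,180:340],(400,300)),cv2.resize(w[150:420],(400,300))])[:,:,::-1])
E
```

```text
t 4.63 pos [ 0.4546 -0.1034  0.1163] F [ 0.24 -0.41  0.8 ] w 0.0 tip z 0.0913
turn deg [0.44 0.43 0.19]
yellow tip->target (tool) [ 0.0002  0.0005 -0.0107]
pad tip->target (tool) [-0.0751  0.0972 -0.0054]
green tip->target (tool) [-0.      0.0755 -0.0021]
[246.17044093 286.05669757]
```

View pics/sw3.png

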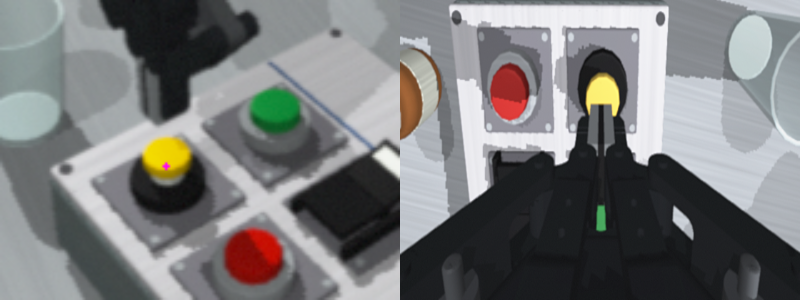

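The tips are visibly still above the cap at side (246,269), while the nominal tip would be at (246,286). I'll triangulate the real tip from both cameras.

```bash
python3 - <<'E'
from h import *
s=manip.get_state(); print(s["position"])
for wv in ((280,242),(280,247)):
  for sv in ((246,266),(246,269)):
    T=tri([("side",sv),("wrist",wv)]); print(wv,sv,T.round(4),proj("side",T)[0].round(1),proj("wrist",T)[0].round(1))
for d in (0,.012,.025): 
    P=s["position"]-[0,0,d]; print(d,proj("wrist",P)[0].round(1),proj("side",P)[0].round(1))
# breaker cap in wrist: consistency of the console fit
print("yellow proj wrist",proj("wrist",[.4552,-.1032,.102]), "side",proj("side",[.4552,-.1032,.102]))
K,R,t=cam("wrist");print("wrist cam",-R.T@t)
w=cv2.imread("pics/w3.png")[:,:,::-1].copy()
import cv2
h=cv2.cvtColor(w,cv2.COLOR_RGB2HSV)
for nm,m in (("y",(h[:,:,0]>18)&(h[:,:,0]<35)&(h[:,:,1]>120)),("r",((h[:,:,0]<8)|(h[:,:,0]>172))&(h[:,:,1]>150)&(np.arange(560)[None]>100))):
    ys,xs=np.nonzero(m[:300]); print(nm,xs.min(),xs.max(),ys.min(),ys.max(),xs.mean(),ys.mean())
p=np.load("p.npy");c,sn=np.cos(p[2]),np.sin(p[2]); print("red proj",proj("wrist",[p[0]-.065*c+.0375*sn,p[1]-.065*sn-.0375*c,.094]))
E
```

```text
[ 0.45451339 -0.10330411  0.11624443]
(280, 242) (246, 266) [ 0.4514 -0.1041  0.1269] [243.4 267.7] [278.4 250.3]
(280, 242) (246, 269) [ 0.4524 -0.1038  0.1217] [244.1 270.2] [278.9 247.9]
(280, 247) (246, 266) [ 0.4528 -0.1036  0.1267] [244.2 267.2] [279.  252.9]
(280, 247) (246, 269) [ 0.4537 -0.1033  0.1216] [244.9 269.7] [279.4 250.5]
0 [279.2 247.6] [245.6 272.5]
0.012 [279.5 238.8] [245.8 279.1]
0.025 [279.8 230.5] [246.1 286.1]
yellow proj wrist [[279.49488676 238.5012179 ]] side [[246.3073372  280.12952863]]
wrist cam [ 0.38930946 -0.11366569  0.27294039]
y 259 307 215 254 283.7657450076805 232.76190476190476
r 127 179 207 257 153.13159167876148 232.2278664731495
red proj [[146.79482853 232.56026844]]
```

Measured tips sit about at the reported position (z offset near 0, not 25 mm), and their xy is aligned. I'll go on down slowly, watching force.

Call:
send_rows(plan=[{"linear":[0.001,0,0.003],"delta_rot":[0,0,0],"fingers":0},{"linear":[0,0,0.003],"delta_rot":[0,0,0],"fingers":0},{"linear":[0,0,0.003],"delta_rot":[0,0,0],"fingers":0},{"linear":[0,0,0],"delta_rot":[0,0,0],"fingers":0}])

```text
clock: 5.07
position: [0.4547, -0.1023, 0.1067]
ee_rot: [0.006, 0.637, 0.771, 0.001]
contact_force: [0.1, 0.9, -0.9]
width: 0.0003
```

Call:
send_rows(plan=[{"linear":[0,0,0.002],"delta_rot":[0,0,0],"fingers":0},{"linear":[0,0,0.002],"delta_rot":[0,0,0],"fingers":0}])

```text
clock: 5.23
position: [0.4549, -0.1023, 0.1024]
ee_rot: [0.006, 0.637, 0.771, 0.001]
contact_force: [-0.2, -0.1, -0.2]
width: -0.0001
```

Call:
send_rows(plan=[{"linear":[0,0,0.002],"delta_rot":[0,0,0],"fingers":0}])

```text
clock: 5.32
position: [0.455, -0.1024, 0.1002]
ee_rot: [0.006, 0.637, 0.771, 0.001]
contact_force: [-0.4, -0.4, -0.5]
width: 0.0001
```

Call:
send_rows(plan=[{"linear":[0,0,0.002],"delta_rot":[0,0,0],"fingers":0}])

```text
clock: 5.4
position: [0.455, -0.1024, 0.098]
ee_rot: [0.006, 0.637, 0.771, 0.001]
contact_force: [0.4, -0.7, -0.4]
width: 0.0004
```

Call:
send_rows(plan=[{"linear":[0,0,0.001],"delta_rot":[0,0,0],"fingers":0}])

```text
clock: 5.48
position: [0.4549, -0.1023, 0.0967]
ee_rot: [0.006, 0.637, 0.771, 0.001]
contact_force: [-0.7, -0.3, -0.5]
width: 0.0
```

Call:
send_rows(plan=[{"linear":[0,0,0.002],"delta_rot":[0,0,0],"fingers":0}])

```text
clock: 5.57
position: [0.4551, -0.1024, 0.0946]
ee_rot: [0.006, 0.637, 0.771, 0.001]
contact_force: [-0.4, 0.3, 0.5]
width: 0.0
```

Call:
send_rows(plan=[{"linear":[0,0,0.002],"delta_rot":[0,0,0],"fingers":0}])

```text
clock: 5.65
position: [0.4551, -0.1024, 0.0924]
ee_rot: [0.006, 0.637, 0.771, 0.001]
contact_force: [-0.7, -0.0, -0.4]
width: -0.0002
```

```bash
python3 - <<'E'
from go import *
s=report(); im=save("side","s4.png"); w=save("wrist","w4.png")
t=proj("side",[s["position"]])[0]; print(t)
cv2.imwrite("pics/sw4.png",np.hstack([cv2.resize(im[230:320,190:310],(400,300),interpolation=cv2.INTER_CUBIC),cv2.resize(w[150:420],(400,300))])[:,:,::-1])
E
```

```text
t 5.65 pos [ 0.4551 -0.1024  0.0924] F [-0.71 -0.05 -0.39] w -0.0002 tip z 0.0674
turn deg [0.48 0.45 0.2 ]
yellow tip->target (tool) [-0.0008  0.0001 -0.0346]
pad tip->target (tool) [-0.0761  0.0968 -0.0292]
green tip->target (tool) [-0.001  0.075 -0.026]
[246.17941227 284.90946697]
```

View pics/sw4.png

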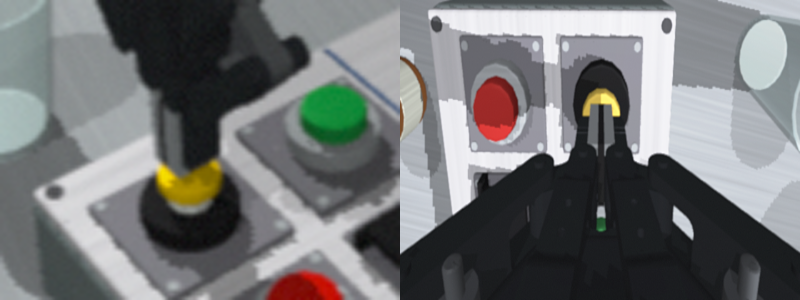

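The tips now look just at the cap top (side (244,282), cap top at (246,280)), with no force yet. Continuing.

Call:
send_rows(plan=[{"linear":[0,0,0.002],"delta_rot":[0,0,0],"fingers":0}])

```text
clock: 5.83
position: [0.4552, -0.1025, 0.0904]
ee_rot: [0.006, 0.637, 0.771, 0.001]
contact_force: [0.8, 0.0, -0.2]
width: 0.0003
```

Call:
send_rows(plan=[{"linear":[0,0,0.002],"delta_rot":[0,0,0],"fingers":0}])

```text
clock: 5.92
position: [0.4552, -0.1025, 0.0883]
ee_rot: [0.006, 0.637, 0.771, 0.001]
contact_force: [-0.2, -0.5, -0.0]
width: 0.0003
```

Call:
send_rows(plan=[{"linear":[0,0,0.002],"delta_rot":[0,0,0],"fingers":0}])

```text
clock: 6.0
position: [0.4554, -0.1025, 0.0863]
ee_rot: [0.006, 0.637, 0.771, 0.001]
contact_force: [-1.2, 0.2, 3.0]
width: 0.0004
```

Contact: 3 N at z about 0.087. Pushing home.

Call:
send_rows(plan=[{"linear":[0,0,0.002],"delta_rot":[0,0,0],"fingers":0},{"linear":[0,0,0.002],"delta_rot":[0,0,0],"fingers":0}])

```text
clock: 6.17
position: [0.4554, -0.1025, 0.0823]
ee_rot: [0.006, 0.637, 0.771, 0.001]
contact_force: [-0.8, -0.2, 3.2]
width: 0.0002
```

Call:
send_rows(plan=[{"linear":[0,0,0.002],"delta_rot":[0,0,0],"fingers":0}])

```text
clock: 6.25
position: [0.4554, -0.1025, 0.0803]
ee_rot: [0.006, 0.637, 0.771, 0.001]
contact_force: [-1.1, 0.3, 2.9]
width: -0.0
```

Call:
send_rows(plan=[{"linear":[0,0,0.001],"delta_rot":[0,0,0],"fingers":0}])

```text
clock: 6.33
position: [0.4554, -0.1026, 0.0797]
ee_rot: [0.006, 0.637, 0.771, 0.001]
contact_force: [-2.6, 1.0, 15.4]
width: -0.0003
```

Call:
send_rows(plan=[{"linear":[0,0,0.001],"delta_rot":[0,0,0],"fingers":0}])

```text
clock: 6.42
position: [0.4554, -0.1026, 0.0797]
ee_rot: [0.006, 0.637, 0.771, 0.001]
contact_force: [-3.9, 1.6, 15.7]
width: 0.0001
```

The breaker is home: 8 mm of travel at 3 N, then a hard stop at 15 N (so tips ≈ position z + 14 mm). I'll lift, then go over the rocker pad.

Call:
send_rows(plan=[{"linear":[0,0,-0.005],"delta_rot":[0,0,0],"fingers":0},{"linear":[0,0,-0.02],"delta_rot":[0,0,0],"fingers":0},{"linear":[0,0,-0.025],"delta_rot":[0,0,0],"fingers":0},{"linear":[-0.025,0.032,0],"delta_rot":[0,0,0],"fingers":0},{"linear":[-0.025,0.032,0],"delta_rot":[0,0,0],"fingers":0},{"linear":[-0.025,0.033,0],"delta_rot":[0,0,0],"fingers":0},{"linear":[0,0,0],"delta_rot":[0,0,0],"fingers":0}])

```text
clock: 7.0
position: [0.5655, -0.1581, 0.1331]
ee_rot: [0.007, 0.637, 0.771, 0.001]
contact_force: [0.5, -1.0, 1.1]
width: 0.0001
```

```bash
python3 go.py
```

```text
t 7.0 pos [ 0.5655 -0.1581  0.1331] F [ 0.5  -0.95  1.15] w 0.0001 tip z 0.1081
turn deg [0.58 0.53 0.28]
yellow tip->target (tool) [ 0.0751 -0.0982  0.0044]
pad tip->target (tool) [-0.0003 -0.0016  0.0101]
green tip->target (tool) [ 0.0748 -0.0233  0.0132]
```

Call:
send_rows(plan=[{"linear":[0,-0.001,0.01],"delta_rot":[0.5,0.5,0.2],"fingers":0},{"linear":[0,0,0.012],"delta_rot":[0,0,0],"fingers":0},{"linear":[0,0,0.012],"delta_rot":[0,0,0],"fingers":0},{"linear":[0,0,0.005],"delta_rot":[0,0,0],"fingers":0},{"linear":[0,0,0],"delta_rot":[0,0,0],"fingers":0}])

```text
clock: 7.42
position: [0.5641, -0.1586, 0.0884]
ee_rot: [-0.002, 0.638, 0.77, -0.0]
contact_force: [-0.0, 0.7, -0.1]
width: 0.0002
```

```bash
python3 - <<'E'
from go import *
s=report(); im=save("side","s5.png"); w=save("wrist","w5.png")
cv2.imwrite("pics/sw5.png",np.hstack([cv2.resize(im[220:355,220:400],(400,300),interpolation=cv2.INTER_CUBIC),cv2.resize(w[100:420],(400,300))])[:,:,::-1])
E
```

```text
t 7.42 pos [ 0.5641 -0.1586  0.0884] F [-0.04  0.71 -0.08] w 0.0002 tip z 0.0634
turn deg [-0.16 -0.16 -0.  ]
yellow tip->target (tool) [ 0.0746 -0.0968 -0.0381]
pad tip->target (tool) [-0.0004  0.0002 -0.0346]
green tip->target (tool) [ 0.0746 -0.0218 -0.0303]
```

View pics/sw5.png

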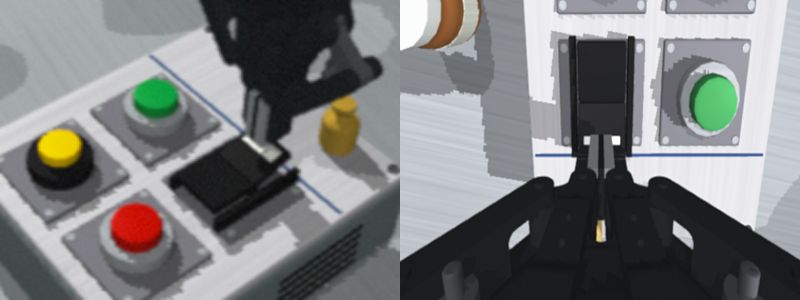

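Yellow is seated. The tips sit over the white bar at the rocker's far end, clear of the weight. Pressing.

Call:
send_rows(plan=[{"linear":[0,0,0.002],"delta_rot":[0,0,0],"fingers":0},{"linear":[0,0,0.002],"delta_rot":[0,0,0],"fingers":0}])

```text
clock: 7.68
position: [0.5651, -0.1588, 0.0867]
ee_rot: [-0.0, 0.638, 0.77, 0.0]
contact_force: [0.4, -0.2, 0.9]
width: 0.0002
```

Call:
send_rows(plan=[{"linear":[0,0,0.002],"delta_rot":[0,0,0],"fingers":0},{"linear":[0,0,0.002],"delta_rot":[0,0,0],"fingers":0}])

```text
clock: 7.85
position: [0.5656, -0.1589, 0.0836]
ee_rot: [0.001, 0.638, 0.77, 0.001]
contact_force: [0.1, 0.5, 0.5]
width: -0.0001
```

Call:
send_rows(plan=[{"linear":[0,0,0.001],"delta_rot":[0,0,0],"fingers":0}])

```text
clock: 7.93
position: [0.5656, -0.1589, 0.0827]
ee_rot: [0.001, 0.638, 0.77, 0.001]
contact_force: [-0.2, -0.1, -0.5]
width: -0.0
```

Call:
send_rows(plan=[{"linear":[0,0,0.001],"delta_rot":[0,0,0],"fingers":0}])

```text
clock: 8.02
position: [0.5658, -0.1589, 0.0819]
ee_rot: [0.002, 0.638, 0.77, 0.001]
contact_force: [-0.1, -0.1, 2.7]
width: 0.0001
```

Call:
send_rows(plan=[{"linear":[0,-0.001,0.002],"delta_rot":[0,0,0],"fingers":0},{"linear":[0,0,0.002],"delta_rot":[0,0,0],"fingers":0}])

```text
clock: 8.18
position: [0.5663, -0.159, 0.0789]
ee_rot: [0.003, 0.638, 0.77, 0.002]
contact_force: [-0.3, 0.1, 1.7]
width: -0.0004
```

Call:
send_rows(plan=[{"linear":[0,0,0.001],"delta_rot":[0,0,0],"fingers":0}])

```text
clock: 8.27
position: [0.5664, -0.1589, 0.0779]
ee_rot: [0.003, 0.638, 0.77, 0.002]
contact_force: [-0.1, 0.0, 2.0]
width: -0.0004
```

Call:
send_rows(plan=[{"linear":[0,0,0.001],"delta_rot":[0,0,0],"fingers":0}])

```text
clock: 8.35
position: [0.5665, -0.1589, 0.077]
ee_rot: [0.003, 0.638, 0.77, 0.002]
contact_force: [-0.6, 0.7, 1.0]
width: -0.0
```

Call:
send_rows(plan=[{"linear":[0,0,0.001],"delta_rot":[0,0,0],"fingers":0}])

```text
clock: 8.43
position: [0.5666, -0.1589, 0.0759]
ee_rot: [0.003, 0.638, 0.77, 0.002]
contact_force: [0.1, 0.6, 1.8]
width: 0.0
```

Call:
send_rows(plan=[{"linear":[0,-0.001,0.001],"delta_rot":[0,0,0],"fingers":0}])

```text
clock: 8.52
position: [0.5663, -0.1591, 0.075]
ee_rot: [0.004, 0.638, 0.77, 0.003]
contact_force: [1.7, 0.7, 2.3]
width: 0.0003
```

Call:
send_rows(plan=[{"linear":[0,0,0.001],"delta_rot":[0,0,0],"fingers":0}])

```text
clock: 8.6
position: [0.5663, -0.1591, 0.074]
ee_rot: [0.004, 0.638, 0.77, 0.003]
contact_force: [-0.5, 0.9, 5.0]
width: -0.0001
```

Call:
send_rows(plan=[{"linear":[0,0,0.001],"delta_rot":[0,0,0],"fingers":0}])

```text
clock: 8.68
position: [0.5662, -0.1592, 0.0738]
ee_rot: [0.004, 0.638, 0.77, 0.003]
contact_force: [-2.4, 1.1, 15.0]
width: 0.0003
```

```bash
python3 go.py
```

```text
t 8.68 pos [ 0.5662 -0.1592  0.0738] F [-2.37  1.14 14.97] w 0.0003 tip z 0.0488
turn deg [ 0.53  0.15 -0.  ]
yellow tip->target (tool) [ 0.0755 -0.0985 -0.0543]
pad tip->target (tool) [ 0.0005 -0.0015 -0.0492]
green tip->target (tool) [ 0.0755 -0.0236 -0.0456]
```

Call:
send_rows(plan=[{"linear":[0,0,0],"delta_rot":[0,0,0],"fingers":0},{"linear":[0,0,0],"delta_rot":[0,0,0],"fingers":0},{"linear":[0,0,-0.005],"delta_rot":[0,0,0],"fingers":0},{"linear":[0,0,-0.02],"delta_rot":[0,0,0],"fingers":0},{"linear":[0,0,-0.025],"delta_rot":[0,0,0],"fingers":0},{"linear":[0.025,-0.008,0],"delta_rot":[0.5,0,0],"fingers":0},{"linear":[0.025,-0.008,0],"delta_rot":[0,0,0],"fingers":0},{"linear":[0.025,-0.008,0],"delta_rot":[0,0,0],"fingers":0},{"linear":[0,0,0],"delta_rot":[0,0,0],"fingers":0}])

```text
clock: 9.43
position: [0.5246, -0.09, 0.1239]
ee_rot: [-0.002, 0.64, 0.769, -0.003]
contact_force: [-0.2, -0.0, -0.4]
width: -0.0
```

```bash
python3 - <<'E'
from go import *
s=report(); im=save("side","s6.png"); w=save("wrist","w6.png")
cv2.imwrite("pics/sw6.png",np.hstack([cv2.resize(im[220:355,220:400],(400,300),interpolation=cv2.INTER_CUBIC),cv2.resize(w[100:420],(400,300))])[:,:,::-1])
E
```

```text
t 9.43 pos [ 0.5246 -0.09    0.1239] F [-0.21 -0.02 -0.44] w -0.0 tip z 0.0989
turn deg [-0.43  0.08 -0.2 ]
yellow tip->target (tool) [-0.0003 -0.0704 -0.0026]
pad tip->target (tool) [-0.075   0.0269  0.0008]
green tip->target (tool) [-0.0001  0.0046  0.0048]
```

View pics/sw6.png

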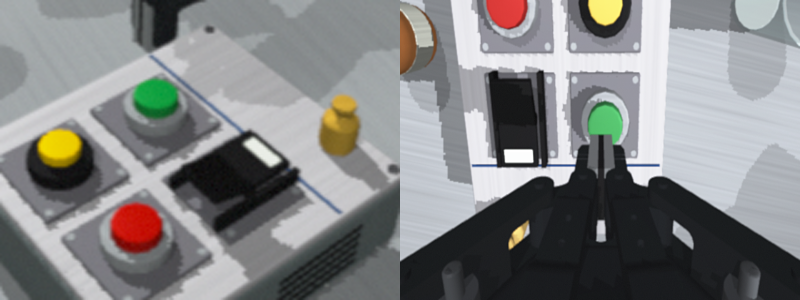

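The rocker has flipped: the far half with the white bar is level and the near half raised. Breaker is in and the weight is in place. Now green, from z 0.124 down to contact near 0.08.

Call:
send_rows(plan=[{"linear":[0,0.004,0.01],"delta_rot":[-0.4,0,0],"fingers":0},{"linear":[0,0,0.01],"delta_rot":[0,0,0],"fingers":0},{"linear":[0,0,0.01],"delta_rot":[0,0,0],"fingers":0},{"linear":[0,0,0.008],"delta_rot":[0,0,0],"fingers":0},{"linear":[0,0,0],"delta_rot":[0,0,0],"fingers":0}])

```text
clock: 9.95
position: [0.5348, -0.097, 0.0843]
ee_rot: [0.005, 0.64, 0.768, -0.001]
contact_force: [-0.3, 0.7, 0.2]
width: -0.0001
```

```bash
python3 go.py
```

```text
t 9.95 pos [ 0.5348 -0.097   0.0843] F [-0.26  0.68  0.16] w -0.0001 tip z 0.0593
turn deg [ 0.31  0.55 -0.29]
yellow tip->target (tool) [ 0.008  -0.0793 -0.0432]
pad tip->target (tool) [-0.0664  0.018  -0.038 ]
green tip->target (tool) [ 0.0085 -0.0044 -0.0348]
```

Call:
send_rows(plan=[{"linear":[0,0,0.002],"delta_rot":[0,0,0],"fingers":0},{"linear":[0,0,0.002],"delta_rot":[0,0,0],"fingers":0}])

```text
clock: 10.12
position: [0.535, -0.098, 0.0794]
ee_rot: [0.005, 0.641, 0.768, -0.001]
contact_force: [-0.9, 0.4, 2.2]
width: 0.0001
```

Call:
send_rows(plan=[{"linear":[0,0,0.002],"delta_rot":[0,0,0],"fingers":0},{"linear":[0,0,0.002],"delta_rot":[0,0,0],"fingers":0}])

```text
clock: 10.28
position: [0.5351, -0.098, 0.0756]
ee_rot: [0.005, 0.641, 0.767, -0.001]
contact_force: [-1.3, 1.1, 3.8]
width: 0.0001
```

The tip drifted 8 mm sideways but is still on the button, which is moving (3.8 N) and clear of the rocker. Pressing to the stop, then lifting.

Call:
send_rows(plan=[{"linear":[0,0,0.002],"delta_rot":[0,0,0],"fingers":0}])

```text
clock: 10.37
position: [0.5351, -0.098, 0.074]
ee_rot: [0.005, 0.641, 0.767, -0.001]
contact_force: [-1.9, 0.4, 4.1]
width: 0.0001
```

Call:
send_rows(plan=[{"linear":[0,0,0.001],"delta_rot":[0,0,0],"fingers":0}])

```text
clock: 10.45
position: [0.5351, -0.098, 0.0738]
ee_rot: [0.005, 0.641, 0.767, -0.001]
contact_force: [-1.9, -0.1, 10.5]
width: -0.0002
```

Call:
send_rows(plan=[{"linear":[0,0,0],"delta_rot":[0,0,0],"fingers":0},{"linear":[0,0,-0.005],"delta_rot":[0,0,0],"fingers":0},{"linear":[0,0,-0.02],"delta_rot":[0,0,0],"fingers":0},{"linear":[0,0,-0.03],"delta_rot":[0,0,0],"fingers":0},{"linear":[0,0,-0.03],"delta_rot":[0,0,0],"fingers":0},{"linear":[0,0,-0.03],"delta_rot":[0,0,0],"fingers":0},{"linear":[0,0,-0.02],"delta_rot":[0,0,0],"fingers":0},{"linear":[0,0,0],"delta_rot":[0,0,0],"fingers":0},{"linear":[0,0,0],"delta_rot":[0,0,0],"fingers":0}])

```text
clock: 11.2
position: [0.5351, -0.0978, 0.2165]
ee_rot: [0.008, 0.641, 0.768, -0.001]
contact_force: [-0.1, -0.1, -0.8]
width: 0.0001
```

```bash
python3 - <<'E'
from go import *
report(); save("side","s7.png")
E
```

```text
t 11.2 pos [ 0.5351 -0.0978  0.2165] F [-0.08 -0.15 -0.75] w 0.0001 tip z 0.1915
turn deg [ 0.44  0.75 -0.32]
yellow tip->target (tool) [ 0.0106 -0.0805  0.0888]
pad tip->target (tool) [-0.0638  0.0169  0.0945]
green tip->target (tool) [ 0.0111 -0.0055  0.0973]
```

View pics/s7.png

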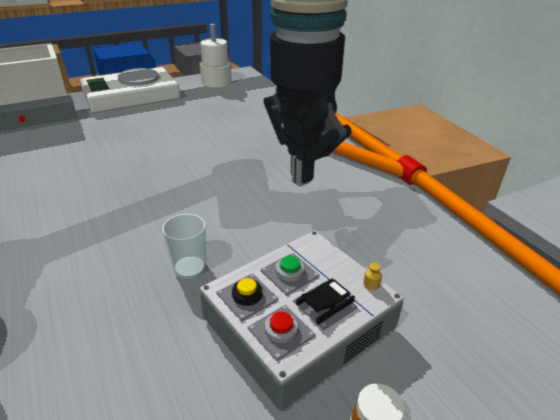

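Green is back up at (290,264), yellow is in at (247,286), and red, weight, beaker and jar sit where they were. One last numeric check that the rocker hasn't changed since it flipped, then I'll hand in.

```bash
python3 - <<'E'
from h import *
i={k:cv2.imread(f"pics/{k}.png").astype(int) for k in("side0","s6","s7")}
c=lambda a,b:round(abs(i[a][275:325,292:358]-i[b][275:325,292:358]).mean(),1)
print("rocker diff start-end",c("side0","s7"),"flipped-end",c("s6","s7"))
for n,(a,b,x,y) in dict(weight=(260,294,360,386),beaker=(212,278,160,210),jar=(384,420,345,407),red=(308,340,265,300)).items():
    print(n,round(abs(i["side0"][a:b,x:y]-i["s7"][a:b,x:y]).mean(),1))
if c("s6","s7")<c("side0","s7"): print(manip.sign_off())
E
```

```text
rocker diff start-end 17.9 flipped-end 3.3
weight 10.7
beaker 12.3
jar 18.0
red 10.5
the job is handed in; nothing more can be done
None
```

I pushed the yellow breaker in, flipped the rocker on, pressed and released the green button, and handed the job in at about 11.2 s. No verdict is reported.

- **Breaker:** it travelled about 8 mm against 3 N, then met a hard stop at 15 N. It still looks fully in.
- **Rocker:** the pad went down about 8 mm at roughly 2 N to a 15 N stop. In the last picture it matches the one taken just after the flip (image difference 3.3, against 17.9 from the start).
- **Green:** the tip was about 8 mm off centre because the arm drifted sideways, but the button went about 6 mm to its stop (10 N). The last picture shows it back up.
- **Red and loose items:** by eye, red, the weight, the beaker and the jar look unmoved. My start-to-end image difference for them was inconclusive, with values of 10–18 even for untouched things. I put that down to changed light and shadow from the arm, but did not confirm it.
- **Arm at hand-in:** about 14 cm above the station, with contact force near zero.

**Disagreement with the interface text:** with the fingers shut, contact came about 14–18 mm above the reported TCP height, not 25 mm below it. I therefore judged heights by pictures and force.

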